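# Seat a gauge pin and tighten the wing nut under its guard

## Task

Slide the steel gauge pin gently along its trough until it is fully home against the end stop. Then clamp it there by turning the wing nut clockwise (seen from above) in short pushes on its wings from the open side of the clear guard, until the nut comes tight: stop at a torque of about 0.35 N m, never letting the clamp get much tighter than that. Keep off the clear guard, let go of everything and leave the jar, weight, loupe and marker pen alone.

Things in the scene. Friction and masses are not known exactly. Their poses are not given: they have to be found in the camera images.
- fixture: Fixed aluminium base plate, 150 (x) x 160 (y) x 12 mm. Origin: centre of its underside, on the bench; x from the open (robot) side to the far side, y left, z up. In this frame: trough for the pin along x at y = -40 mm, x = -12 to +50 mm, bed z = 16, two rails 15 mm apart up to z = 24 mm; dark end stop, face at x = +50 mm, top z = 32 mm. Stud (nut axis, vertical) at x = 0, y = +30 mm.
- guard: Fragile clear plate 40 x 100 x 4 mm with an orange front edge, on two posts, fixed to the fixture; same origin and axes as fixture. Plate: x +30 to +70, y -20 to +80, z 72 to 76 mm; posts of 10 mm at x = +62, y = -14 and +74 mm. It covers the far side of the nut: wings pass under it, fingers must not. Never push it with more than 6 N.
- nut_center (a point): On the stud axis, 56 mm above the bench, between the brass nut's two wings. z up; the wings lie along this frame's +y and -y: upright blades 8 mm thick, from 9 to 36 mm from the axis, 46 to 69 mm above the bench. Hub radius 11 mm, top at 56 mm, stud end up to 63 mm. Clockwise from above tightens: first 1.8 to 2.9 rad of free run (about 0.04 N m), ending where cannot be seen.
- strap: Dark strap 24 mm wide across the fixture, y = -52 to +76 mm there, top 37 mm above the bench; its brass toe pad stands 1 mm above the pin. Origin on the stud axis, 26 mm up. After the free run the nut takes 0.22 N m to turn on; about 0.12 rad later the strap presses the pin (sprung) and torque climbs 0.38 N m per rad: 8 N of clamping at 0.29 N m, 30 N at 0.46 N m. The nut stays where left.
- gauge_pin: Loose steel gauge pin, 12 mm diameter, 75 mm long, with blue bands at its near half, lying in the trough under the toe pad, 15 to 30 mm short of the stop. Origin: its centre. x along the pin, + towards the end stop. Its near end sticks out of the trough towards the robot, and still does by 13 mm when it is home.
- pin_home (a point): Where the centre of the pin is when its far end touches the end stop, 22 mm above the bench. x = direction in which the pin slides home.
- jar: White-capped jar, 40 mm diameter, 42 mm high, origin centre of underside. Bystander.
- weight: Steel calibration weight, 30 mm diameter, 42 mm high, origin centre of underside. Bystander.
- loupe: Black eye loupe, 41 mm diameter, 34 mm high, origin centre of underside. Bystander.
- marker: Marker pen lying down, 12 x 137 mm, long along its own y, origin centre of underside. Bystander.
Not all that is in view belongs to the job. Leave any red or turquoise look-alike of the gauge_pin alone.

How it is judged:
On the way, in this order (a step that is already met when the one before it is completed fails the run):
1. the pin is fully home against the end stop (within 2.5 mm) (x of gauge_pin in the frame of pin_home above -0.0025 m), for 0.2 s.
2. the strap clamps the pin with more than 8 N (contact force between strap and gauge_pin above 8 N), for 0.2 s.
At the end, for the whole second after the job is handed in: the pin lies still in its trough within 2.5 mm of the end stop (centre within 5 mm of its home point) and the strap presses on it with 8 to 30 N, with the nut left to hold by itself (x of gauge_pin in the frame of pin_home above -0.0025 m and distance between gauge_pin and pin_home below 0.005 m and contact force between strap and gauge_pin between 8 and 30 N and linear speed of gauge_pin below 0.01 m/s); the robot touches nothing.
It fails at once if the clamp is overtightened (strap presses on the pin with more than 30 N) (contact force between strap and gauge_pin above 30 N).
It fails at once if the pin is pushed roughly (fingers press on it with more than 25 N) (contact force between the fingers and gauge_pin above 25 N).
It fails at once if the clear guard is pushed with more than 6 N (contact force between anything else and guard above 6 N).
It fails at once if a bystander is moved by more than 15 mm (distance of any of jar, weight, loupe, marker from where it was at the start of the episode above 0.015 m).
It also fails if it takes over 72 s, if anything falls off the work surface, if the arm or the gripper's body presses on something with over 40 N, if the wrist force passes 120 N, or if a joint passes its speed limit or range.

## Robot

A 6-joint arm with a two-finger parallel gripper is mounted at the origin on a cart in front of the work surface, level with it; the furniture and walls round the work are solid. World frame = base frame: x ahead of the robot, y to its left, z up, the work surface at z = 0. Lengths are in m, angles in rad, forces in N, time in s.
With the tool pointing down it reaches from about 0.25 to 0.8 m from the base axis. Payload 8.5 kg.
Tool frame: the origin (TCP) lies on the mounting face of the last link; the fingertips stand 173 mm ahead of it and the grasp point (between the pads) lies 155 mm ahead of it; z points along the fingers, y is the line along which they close (so a half turn about z gives the same grasp; the last joint's range is limited). The gripper opens to 85 mm and grips with 20 to 120 N. Pads are 22 mm wide; open, the fingers measure 114 mm over their backs; the gripper's body (76 mm by 85 mm) begins 54 mm behind the grasp point. The pads swing forward as they close: fully open they stand 13 mm farther back than shut.
Start: joints at [1.107, 0.238, -0.013, 1.319, 0, 1.571], TCP at [0.235, 0.47, 0.405] pointing down, gripper open.
Joint ranges: [-2.66, 2.66], [-1.03, 1.9], [-1.14, 1.46], [-1.82, 2.27], [-1.45, 1.34], [-3.14, 3.14]. Speed limits (rad/s): [2.22, 2.22, 2.79, 3.14, 3.14, 3.14].

## Interface

Orientations are given as a unit quaternion [w, x, y, z].
In Python, from cell import monitor, viewer, manip, spot_in, regions_of gives the robot as it stands. The module is installed in compiled form; this text tells all that it offers.
- The arm moves only by the tool drive_tool, never from a script. Its argument "commands" is a list of rows, each a list of 3 entries, a list of its own where there are three numbers: the opening, from 0 (shut) to 1 (fully open), then the shift along the tool's x, y, z in m, then the turn, a rotation vector about the tool's x, y, z in rad. In form: [[hand, [tx, ty, tz], [ax, ay, az]], ...]. A call has 1 to 8 rows; each row shifts and turns the commanded pose from where the row before left it, along the tool's axes as they then stand; what a row does not reach is not made up. A row lasts 1/8 s, in which the tool goes at most 62.5 mm and 10.7 degrees, less where a joint would pass 70% of its speed; a pose out of reach is approached as far as the arm can. A call is refused whole if a number of a shift passes 0.0625 or a number of a turn 0.188, either way. A call with a gripper value outside its range is refused whole. The fingers move at their own pace and stop on an object; the grip force is fixed at half the most. Time passes only in rows, so rows that do not move let the fingers close. It gives the time, the measured TCP pose, the force, the opening and the grip force at its end, in the units of the state.
- monitor.get_state(): the state, without advancing time (a new reading comes with each control period).
- viewer.read_camera(name): name is "side" or "top" or "wrist"; returns a dict with "img" (480x640x3 uint8, blue, green, red), "camera_matrix" (3x3 intrinsics, pixels), "R" (3x3) and "t" (3): a world point X has camera coordinates R X + t. Camera axes: x right, y down, z forward; pixel columns grow to the right and rows downward; lengths in m; the calibration is good to about 2 mm. A picture is of the moment at which its call begins. There is no depth.
- manip.finish_job(): hands the job in; it is judged then, once.
Trained networks look in a picture, given as the dict that the camera call returned (one of the last four; its "shot" number tells which), for a name from the list of things; names that differ only in an ending like _2 or _b are one class to them, and where a whole thing is asked for, a point or a joint stands for the part that bears it (a point fixed in the world has none). Each returns a list of dicts, best first, with "confidence" (0 to 1); they miss things now and then, are a little off and sometimes report something else, mostly with a low value. They report only what shows in the picture. A call takes as long as a camera call. They do not tell look-alikes from the thing itself.
- spot_in(picture, thing): "box" ([centre column, centre row, width, height] in pixels, round what is visible of it).
- regions_of(picture, thing): "pixels" (480x640 bool, what is visible of it) and "box" ([centre column, centre row, width, height] in pixels, round what is visible of it).
The state is a dict: "time": time; "joints": joint angles; "qd": joint speeds; "effort": joint torques, N m; "tool_pos": TCP position; "eef_rot": TCP orientation; "wrist_force": force on the tool from outside, world axes, zero at the start; "moment": the same for the moment, N m; "grip_width": finger opening in m; "grip_force": force on a finger pad.
Only numpy, scipy, OpenCV 4.12 (cv2) and the standard library are available. Lean on these libraries where they do the work, as an engineer would, in place of code of your own. Each camera call takes 0.05 s, during which the arm holds its last target. There are 200 camera calls.

## Working session

There is one attempt and no reset: what is moved stays moved. The work goes in short steps, Python scripts to look and compute and a tool call to move; the robot and the scene stay as the last step left them, time stands still between calls to the robot, and variables do not carry over. Pictures are saved under pics/ and viewed, at most 10 in all, crops included, and the job is handed in when it is done.

Besides the shell and the picture viewer there is one more tool, called after "Emit:" as a command line: name --argument value ..., lists and objects as JSON in quotes. drive_tool: Moves the arm, as the interface text tells. Its arguments: {"type":"object","properties":{"commands":{"type":"array"}},"required":["commands"]}

```bash
mkdir -p pics; cat > h.py <<'E'
from cell import monitor, viewer, manip, spot_in, regions_of
import numpy as np, cv2
from scipy.spatial.transform import Rotation as Rn
def ray(p,u,v):
    K,R,t=map(np.array,(p["camera_matrix"],p["R"],p["t"]))
    d=R.T@np.linalg.solve(K,[u,v,1]); return -R.T@t,d
def at_z(p,u,v,z):
    c,d=ray(p,u,v); return c+d*(z-c[2])/d[2]
def proj(p,X):
    q=np.array(p["camera_matrix"])@(np.array(p["R"])@np.array(X)+np.array(p["t"])); return q[:2]/q[2]
E
python3 - <<'E'
from h import *
s=monitor.get_state(); print(s)
ims=[]
for n in("top","side","wrist"):
    p=viewer.read_camera(n); cv2.imwrite(f"pics/{n}0.png",p["img"])
    print(n,"cam at",-np.array(p["R"]).T@np.array(p["t"]))
    for th in("fixture","guard","nut_center","strap","gauge_pin","jar","weight","loupe","marker"):
        r=spot_in(p,th)
        print(th,[(np.round(x["box"]).astype(int).tolist(),round(x["confidence"],2)) for x in r[:3]])
E
```

```text
{'time': 0.0, 'joints': array([ 1.10699948e+00,  2.38817114e-01, -1.42517168e-02,  1.31922123e+00,
       -1.24215086e-05,  1.57078904e+00]), 'qd': array([-0.00132418, -0.00131373,  0.0016792 , -0.00035866,  0.00122054,
        0.00131584]), 'effort': array([ 4.45148209e-03, -5.38763738e+01,  3.46440554e+01,  1.80111820e-02,
        4.87564121e-04,  2.53229979e-05]), 'tool_pos': array([0.23478542, 0.469392  , 0.40405937]), 'eef_rot': array([-1.65606878e-04,  2.29821928e-01,  9.73232410e-01, -7.28299892e-04]), 'wrist_force': array([-0.69055749,  0.4704317 ,  0.78563028]), 'moment': array([0.02300487, 0.01134826, 0.00288203]), 'grip_force': 0.0, 'grip_width': 0.08563810245491008}
top cam at [ 0.45658634 -0.13515624  1.01045197]
fixture [([312, 286, 98, 88], 0.96)]
guard [([291, 253, 57, 25], 0.75), ([250, 297, 23, 67], 0.6)]
nut_center [([296, 285, 40, 14], 0.67)]
strap [([293, 218, 14, 19], 0.68), ([308, 284, 70, 24], 0.6)]
gauge_pin [([303, 166, 37, 11], 0.69), ([440, 345, 24, 43], 0.6), ([337, 293, 9, 43], 0.58)]
jar [([380, 310, 21, 26], 0.84)]
weight [([294, 221, 19, 19], 0.75)]
loupe [([312, 287, 102, 91], 0.7), ([375, 233, 22, 23], 0.56)]
marker [([252, 296, 26, 69], 0.9)]
side cam at [ 0.56628077 -0.99228422  0.75081092]
fixture [([303, 236, 72, 76], 0.82)]
guard [([319, 221, 18, 46], 0.88)]
nut_center [([299, 220, 16, 24], 0.67)]
strap [([300, 235, 15, 41], 0.75)]
gauge_pin [([236, 324, 34, 17], 0.54), ([292, 252, 32, 10], 0.49)]
jar [([274, 279, 21, 30], 0.96)]
weight [([324, 222, 20, 48], 0.7), ([352, 231, 11, 20], 0.68), ([272, 279, 21, 28], 0.68)]
loupe [([339, 277, 22, 28], 0.52), ([321, 220, 20, 47], 0.33)]
marker [([288, 216, 50, 11], 0.53)]
wrist cam at [0.16990537 0.50275105 0.37438349]
fixture []
guard []
nut_center []
strap []
gauge_pin []
jar []
weight []
loupe []
marker []
```

```bash
python3 - <<'E'
import cv2
a=cv2.imread("pics/top0.png")[140:400,200:480]; b=cv2.imread("pics/side0.png")[180:360,200:400]
cv2.imwrite("pics/a.png",cv2.resize(a,None,fx=2.3,fy=2.3,interpolation=3)[:600])
cv2.imwrite("pics/b.png",cv2.resize(b,None,fx=3.3,fy=3.3,interpolation=3)[:600])
E
```

```text
(no output)
```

View pics/a.png

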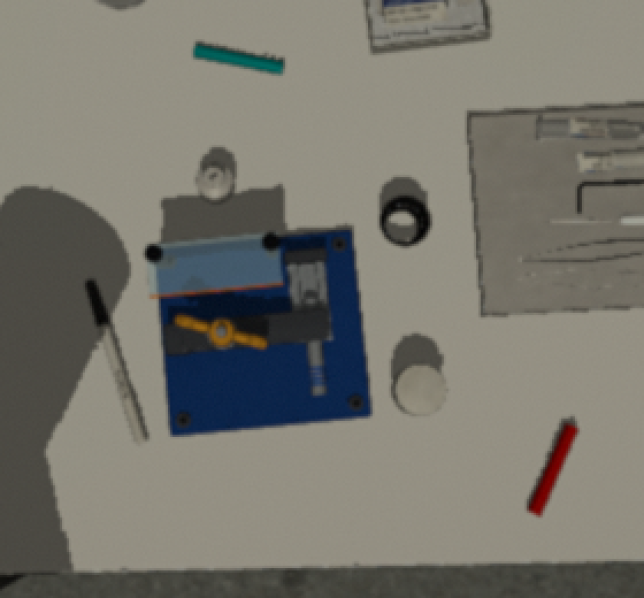

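View pics/b.png

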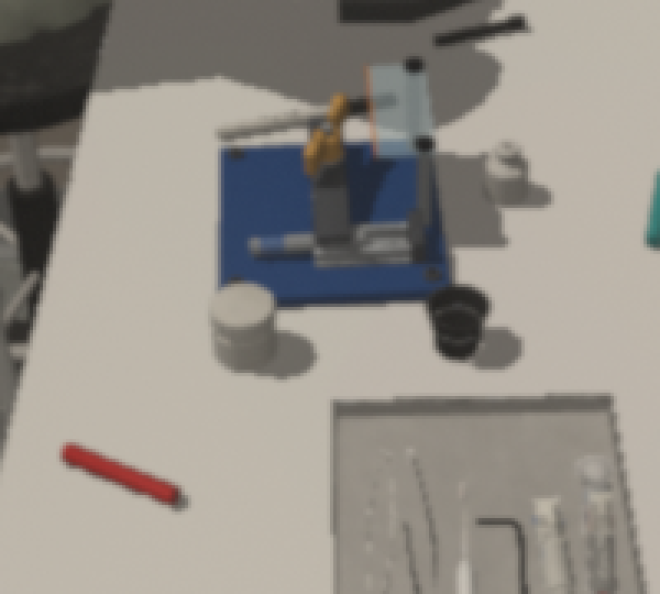

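The views show the fixture with the gauge pin (grey with blue bands) at about (337,293) in the top view and (292,252) in the side view. Its look-alikes are turquoise at (303,166) and red at (440,345), and I'll leave both alone. The nut is at (296,285) and the guard is on the far side.

```bash
python3 - <<'E'
from h import *
p=viewer.read_camera("top")
f=lambda u,v:(200+u/2.3,140+v/2.3)
for n,(u,v),z in[("tr",(351,228),.012),("br",(371,414),.012),("bl",(172,434),.012),("hub",(222,333),.06),("wL",(178,320),.065),("wR",(267,346),.065),("pin near",(318,393),.022),("jar",(420,390),.042),("guardL",(150,297),.076),("guardR",(282,284),.076),("marker tip",(90,283),.01),("mk end",(141,438),.01),("weight",(215,180),.04),("loupe",(405,220),.034)]:
    print(n,at_z(p,*f(u,v),z).round(4))
m=regions_of(p,"fixture")[0]["pixels"].astype(np.uint8)
print(cv2.minAreaRect(cv2.findNonZero(m)))
s=monitor.get_state(); w=viewer.read_camera("wrist")
R=Rn.from_quat(np.roll(s["eef_rot"],-1)).as_matrix()
print("tool R",R.round(3)); Rc=np.array(w["R"]).T; tc=-Rc@np.array(w["t"])
print("cam in tool",R.T@(tc-s["tool_pos"]),(R.T@Rc).round(3),w["camera_matrix"])
E
```

```text
tr [ 0.5993 -0.1902  0.012 ]
br [ 0.4515 -0.2014  0.012 ]
bl [ 0.4394 -0.0448  0.012 ]
hub [ 0.5147 -0.0878  0.06  ]
wL [ 0.5249 -0.0551  0.065 ]
wR [ 0.5039 -0.1216  0.065 ]
pin near [ 0.4686 -0.16    0.022 ]
jar [ 0.4689 -0.2373  0.042 ]
guardL [ 0.5417 -0.0353  0.076 ]
guardR [ 0.5492 -0.1339  0.076 ]
marker tip [0.5601 0.0197 0.01  ]
mk end [ 0.4368 -0.0202  0.01  ]
weight [ 0.6359 -0.0833  0.04  ]
loupe [ 0.6015 -0.2315  0.034 ]
((312.0343933105469, 283.8487548828125), (85.43086242675781, 91.34585571289062), 84.36931610107422)
tool R [[-0.894  0.447 -0.   ]
 [ 0.447  0.894 -0.   ]
 [ 0.    -0.    -1.   ]]
cam in tool [0.0729301  0.00069504 0.03029453] [[ 0.001 -0.957 -0.289]
 [ 1.     0.001  0.001]
 [-0.    -0.289  0.957]] [[366.88754975   0.         318.59178071]
 [  0.         366.88754975 240.74348518]
 [  0.           0.           1.        ]]
```

Emit:
drive_tool --commands '[[0,[0,0,0],[0,0,-0.135]],[0,[0,0,0],[0,0,-0.135]],[0,[0,0,0],[0,0,-0.135]],[0,[0,0,0],[0,0,-0.135]],[0,[-0.016,-0.05,0],[0,0,0]],[0,[-0.016,-0.05,0],[0,0,0]],[0,[-0.016,-0.05,0],[0,0,0]],[0,[-0.016,-0.05,0],[0,0,0]]]'

```text
time: 2.65
tool_pos: [0.3142, 0.2735, 0.4048]
eef_rot: [0.0, -0.038, 0.999, 0.0]
wrist_force: [1.0, 0.4, -0.7]
grip_width: -0.0
grip_force: 0.0
```

Emit:
drive_tool --commands '[[0,[-0.016,-0.05,0],[0,0,0]],[0,[-0.016,-0.05,0],[0,0,0]],[0,[-0.016,-0.05,0],[0,0,0]],[0,[-0.016,-0.05,0],[0,0,0]],[0,[-0.016,-0.05,0],[0,0,0]],[0,[-0.016,-0.05,0],[0,0,0]],[0,[-0.016,-0.05,0],[0,0,0]],[0,[-0.016,-0.05,0],[0,0,0]]]'

```text
time: 3.65
tool_pos: [0.4723, -0.116, 0.4049]
eef_rot: [0.0, -0.038, 0.999, -0.0]
wrist_force: [0.2, 0.7, 0.7]
grip_width: 0.0
grip_force: 0.0
```

```bash
python3 - <<'E'
from h import *
p=viewer.read_camera("wrist"); cv2.imwrite("pics/w1.png",p["img"])
for th in("fixture","nut_center","gauge_pin","strap"):
    print(th,[(np.round(x["box"]).astype(int).tolist(),round(x["confidence"],2)) for x in spot_in(p,th)[:3]])
print(p["R"],p["t"],monitor.get_state()["joints"])
# overlay prediction
C=np.array([.5194,-.1175,0]);y=.0757
F=Rn.from_euler("z",y).as_matrix()
for n,q in dict(bl=(-75,80,12),br=(-75,-80,12),tr=(75,-80,12),stud=(0,30,63),stop=(50,-40,32),gL=(30,80,76),gR=(30,-20,76)).items():
    print(n,proj(p,C+F@np.array(q)/1000).round(1))
E
```

```text
fixture [([319, 261, 170, 165], 0.73)]
nut_center []
gauge_pin [([90, 121, 41, 71], 0.9), ([278, 241, 11, 73], 0.78), ([318, 421, 14, 2], 0.46)]
strap [([329, 261, 132, 28], 0.95), ([277, 241, 14, 75], 0.72)]
[[-7.73472662e-02  9.97004092e-01  4.89902349e-04]
 [ 9.54190840e-01  7.38833619e-02  2.89932905e-01]
 [ 2.89028097e-01  2.28929779e-02 -9.57046849e-01]] [ 0.15177132 -0.48112787  0.24567812] [-2.37394339e-01  1.70726695e-01 -1.01604163e-01  1.29939301e+00
  1.61957455e-04 -3.12752977e-01]
bl [394.6 177.2]
br [231.5 176.9]
tr [240.7 314.4]
stud [345.6 267.3]
stop [274.2 301.9]
gL [401.6 303.9]
gR [290.1 303.8]
```

View pics/w1.png

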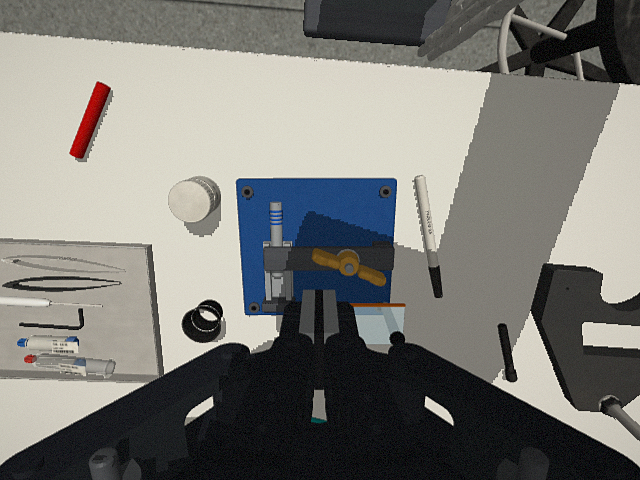

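The wrist view shows the pin with blue bands, its near end at (276,203). The nut hub is at (348,263) with wings from (313,254) to (384,278). The fixture corners are at (397,178), (237,179) and (244,317).

```bash
python3 - <<'E'
from h import *
from scipy.optimize import least_squares
p=viewer.read_camera("wrist"); im=p["img"].astype(int)
b=((im[...,0]>im[...,2]*1.8)&(im[...,0]>70)).astype(np.uint8); b[330:]=0
n,l,st,_=cv2.connectedComponentsWithStats(b); print([s.tolist() for s in st if s[4]>60])
obs={(-75,80,12):(397,178),(-75,-80,12):(236.5,179),(75,-80,12):(244,316.5),(0,30,63):(348.5,263),(30,80,76):(406,304)}
def res(q):
    F=Rn.from_euler("z",q[2]).as_matrix(); C=np.array([q[0],q[1],0])
    return np.concatenate([proj(p,C+F@np.array(k)/1000)-v for k,v in obs.items()])
r=least_squares(res,[.519,-.117,.07],loss="soft_l1"); print(r.x,r.fun.round(1))
print("pin near",at_z(p,276.5,203,.022), "wL",at_z(p,384,278,.066),"wR",at_z(p,313,254,.066),"hub",at_z(p,348.5,263,.06))
E
python3 - <<'E'
import cv2
i=cv2.imread("pics/w1.png")[165:330,220:420]; cv2.imwrite("pics/w1c.png",cv2.resize(i,None,fx=3.6,fy=3.6,interpolation=2))
E
```

```text
[[0, 0, 640, 480, 296311], [234, 180, 161, 136, 10173], [291, 272, 13, 18, 71], [340, 292, 46, 12, 125]]
[ 0.5189344  -0.11212715  0.08479916] [ 0.3 -0.6 -2.3 -0.3  0.3 -0.5  0.8  5.1 -0.3  0.2]
pin near [ 0.46992274 -0.15472983  0.022     ] wL [ 0.52239491 -0.05027845  0.066     ] wR [ 0.50442185 -0.11603818  0.066     ] hub [ 0.51263653 -0.08308463  0.06      ]
```

View pics/w1c.png

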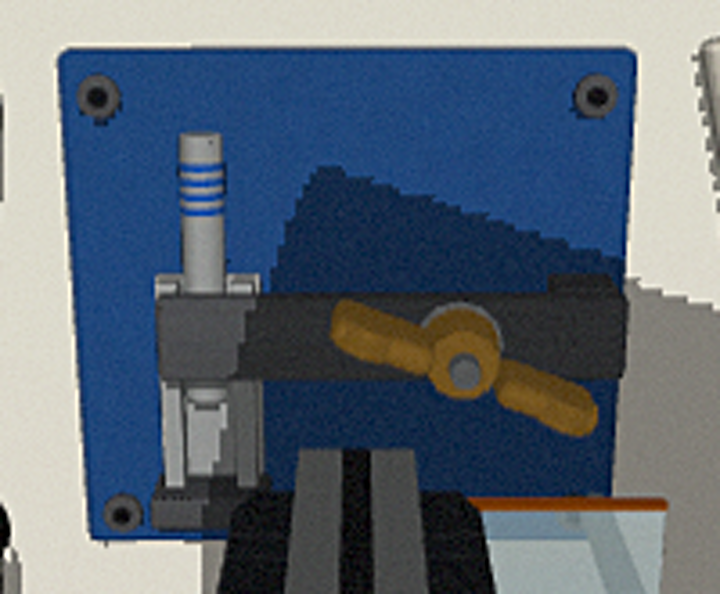

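The crop shows the stud tip at (349,268), the pin's near end at (276,202), and the wing tips at (386,281) and (312.5,253). The closed fingertip pair is about 14 mm wide.

```bash
cat > fit.py <<'E'
from h import *
from scipy.optimize import least_squares
def fit(p,obs):
    def res(q):
        F=Rn.from_euler("z",q[2]).as_matrix(); C=np.array([q[0],q[1],0])
        return np.concatenate([proj(p,C+F@np.array(k)/1000)-v for k,v in obs.items()])
    return least_squares(res,[.519,-.117,.07],loss="soft_l1")
E
python3 - <<'E'
from fit import *
p=viewer.read_camera("wrist")
r=fit(p,{(-75,80,12):(397,178),(-75,-80,12):(236.5,178),(75,-80,12):(245,315.5),(0,30,63):(348.9,268.3),(30,80,76):(405.5,304)}); print(r.x,r.fun.round(1))
C=np.array([*r.x[:2],0]);F=Rn.from_euler("z",r.x[2]).as_matrix()
f=lambda X:((F.T@(X-C))*1000).round(1)
print("pin near",f(at_z(p,276,202.3,.026)),f(at_z(p,276,202.3,.022))); a=f(at_z(p,385.8,281,.066));b=f(at_z(p,312.5,253.3,.066)); print(a,b,np.degrees(np.arctan2((a-b)[0],(a-b)[1])))
print("pin behind world",C+F@np.array([-.075,-.04,0]),"stud",C+F@np.array([0,.03,0]),monitor.get_state()["tool_pos"])
E
```

```text
[ 0.51883406 -0.11138074  0.08117019] [ 0.8 -0.3 -1.8  0.2 -0.8  0.1  0.6 -0.2  0.2  0.4]
pin near [-53.6 -38.8  26. ] [-52.8 -39.2  22. ]
[11.5 63.  66. ] [-15.3  -3.4  66. ] 21.97971527851689
pin behind world [ 0.44732424 -0.15733013  0.        ] stud [ 0.51640162 -0.08147952  0.        ] [ 0.47159159 -0.11328455  0.40476932]
```

```bash
python3 - <<'E'
from fit import *
p=viewer.read_camera("wrist"); cv2.imwrite("pics/w2.png",p["img"]); q=dict(p)
q["R"]=np.array([[-7.73472662e-02,9.97004092e-01,4.89902349e-04],[9.54190840e-01,7.38833619e-02,2.89932905e-01],[2.89028097e-01,2.28929779e-02,-9.57046849e-01]]);q["t"]=np.array([0.15177132,-0.48112787,0.24567812])
print(np.array(p["t"]), np.abs(cv2.imread("pics/w1.png").astype(int)-p["img"]).mean())
s=cv2.phaseCorrelate(cv2.cvtColor(cv2.imread("pics/w1.png"),6)[170:290,160:440].astype(float),cv2.cvtColor(p["img"],6)[170:290,160:440].astype(float));print("shift",s)
r=fit(q,{(-75,80,12):(397,178),(-75,-80,12):(236.5,178),(75,-80,12):(245,315.5),(0,30,63):(348.9,268.3),(30,80,76):(405.5,304)}); print(r.x,r.fun.round(1))
C=np.array([*r.x[:2],0]);F=Rn.from_euler("z",r.x[2]).as_matrix()
f=lambda X:((F.T@(X-C))*1000).round(1)
print("pin near",f(at_z(q,276,202.3,.026)))
print("pin behind world",C+F@np.array([-.08,-.04,0]),"stud",C+F@np.array([0,.03,0]))
st=monitor.get_state();print(st["tool_pos"],st["time"])
E
```

```text
[ 0.14950024 -0.48023198  0.24627267] 8.483544921875
shift ((-2.8302178696595774, 0.6913475075844531), 0.8396337122547437)
[ 0.52005386 -0.11387318  0.08092272] [ 0.8 -0.3 -1.7  0.3 -0.7 -0.   0.6 -0.2  0.2  0.4]
pin near [-53.7 -38.8  26. ]
pin behind world [ 0.44354903 -0.16020903  0.        ] stud [ 0.51762883 -0.08397135  0.        ]
[ 0.47161679 -0.11314254  0.404869  ] 4.05
```

Emit:
drive_tool --commands '[[0,[0.0155,-0.0225,0.02],[0,0,0]],[0,[0.016,-0.0225,0.04],[0,0,0]],[0,[0,0,0.05],[0,0,0]],[0,[0,0,0.04],[0,0,0]],[0,[0,0,0.025],[0,0,0]],[0,[0,0,0.01],[0,0,0]],[0,[0,0,0],[0,0,0]],[0,[0,0,0],[0,0,0]]]'

```text
time: 5.05
tool_pos: [0.4445, -0.1613, 0.2208]
eef_rot: [0.001, -0.038, 0.999, -0.0]
wrist_force: [1.0, 0.6, -0.0]
grip_width: 0.0002
grip_force: 0.0
```

```bash
python3 - <<'E'
from h import *
p=viewer.read_camera("wrist"); cv2.imwrite("pics/w3.png",p["img"])
s=monitor.get_state(); print(s["tool_pos"],s["wrist_force"],s["moment"])
R=Rn.from_quat(np.roll(s["eef_rot"],-1)).as_matrix()
print("tip px",proj(p,s["tool_pos"]+R@[0,0,.173]))
C=np.array([.520,-.1139,0]);F=Rn.from_euler("z",.081).as_matrix()
print("tool in fixture",F.T@(s["tool_pos"]-C))
E
```

```text
[ 0.44449831 -0.16140952  0.22083277] [ 0.42789823 -0.09880061  0.35590247] [-0.05784922  0.01684909 -0.00827758]
tip px [317.68912868 306.74172414]
tool in fixture [-0.07909821 -0.0412448   0.22083277]
```

View pics/w3.png

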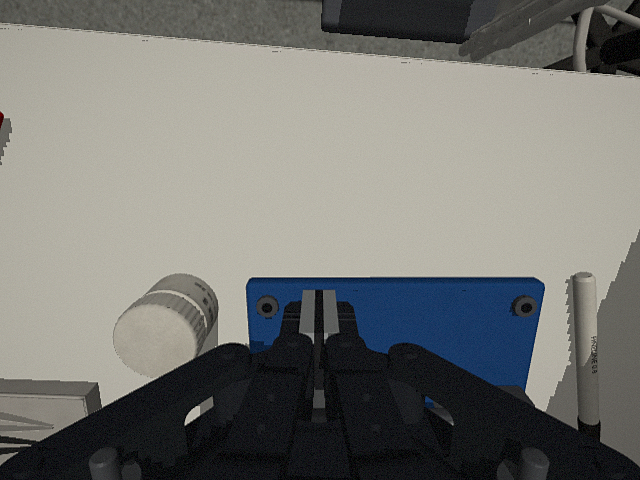

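Only the fixture's near corners, (247,279) and (544,279), and its near screws are visible. The fingertips hide the pin.

```bash
python3 - <<'E'
from h import *
p=viewer.read_camera("wrist")
a,b=at_z(p,246.5,278,.012),at_z(p,544.5,278,.012)
print(a,b,np.linalg.norm(a-b)); d=(b-a)[:2]/np.linalg.norm((b-a)[:2]); yaw=np.arctan2(-d[0],d[1]); print("yaw",yaw)
m=(a+b)/2; F=Rn.from_euler("z",yaw).as_matrix(); C=m+F@[.075,0,0]; print("C",C)
# fingertip near edge tool x
s=monitor.get_state();R=Rn.from_quat(np.roll(s["eef_rot"],-1)).as_matrix()
for x in (.004,.008,.011,.013): print(x,proj(p,s["tool_pos"]+R@[x,0,.173]))
C[2]=0; T=F.T@(s["tool_pos"]-C); print("tool in fix",T, "stud",C+F@[0,.03,0])
E
```

```text
[ 0.44943389 -0.19882179  0.012     ] [ 0.43723496 -0.04303443  0.012     ] 0.15626424938815822
yaw 0.0781455391591488
C [ 0.51810554 -0.11507315  0.012     ]
0.004 [317.8523703 297.9200379]
0.008 [317.86214516 289.30513732]
0.011 [317.86957244 282.75922999]
0.013 [317.87457052 278.35426038]
tool in fix [-0.07708929 -0.04048608  0.22074508] stud [ 0.51576355 -0.08516471  0.        ]
```

Emit:
drive_tool --commands '[[0,[0,0,0.016],[0,0,0]],[0,[0,0,0.012],[0,0,0]],[0,[-0.003,0,0],[0,0,0]],[0,[-0.004,0,0],[0,0,0]],[0,[-0.003,0,0],[0,0,0]],[0,[-0.003,0,0],[0,0,0]],[0,[-0.003,0,0],[0,0,0]],[0,[-0.003,0,0],[0,0,0]]]'

```text
time: 6.15
tool_pos: [0.4628, -0.1599, 0.1917]
eef_rot: [-0.0, -0.038, 0.999, -0.0]
wrist_force: [-2.3, 0.5, -0.1]
grip_width: -0.0004
grip_force: 1.0
```

Emit:
drive_tool --commands '[[0,[-0.003,0,0],[0,0,0]],[0,[-0.003,0,0],[0,0,0]],[0,[-0.003,0,0],[0,0,0]],[0,[-0.003,0,0],[0,0,0]]]'

```text
time: 6.65
tool_pos: [0.4747, -0.159, 0.1916]
eef_rot: [-0.0, -0.038, 0.999, 0.0]
wrist_force: [-5.2, -0.9, 3.2]
grip_width: 0.0001
grip_force: 2.5
```

Emit:
drive_tool --commands '[[0,[-0.002,0,0],[0,0,0]],[0,[-0.002,0,0],[0,0,0]],[0,[-0.002,0,0],[0,0,0]]]'

```text
time: 7.02
tool_pos: [0.4802, -0.1585, 0.1916]
eef_rot: [-0.001, -0.038, 0.999, -0.0]
wrist_force: [-7.6, -0.3, 3.8]
grip_width: -0.0002
grip_force: 4.0
```

```bash
python3 - <<'E'
from h import *
p=viewer.read_camera("side"); cv2.imwrite("pics/s2.png",cv2.resize(p["img"][200:290,240:360],None,fx=6,fy=6,interpolation=2))
s=monitor.get_state(); print(s["tool_pos"],s["wrist_force"],s["moment"])
C=np.array([.5185,-.1147,0]);F=Rn.from_euler("z",.079).as_matrix()
for n,q in dict(stop=(50,-40,26),home_near=(-25,-40,26)).items(): print(n,(proj(p,C+F@np.array(q)/1000)-[240,200])*6)
E
```

```text
[ 0.48050516 -0.15849578  0.19160563] [-5.0933643  -0.01107131  4.32723142] [-0.04387831  1.09118935  0.029421  ]
stop [496.84359388 303.62183294]
home_near [287.30797202 313.33139041]
```

View pics/s2.png

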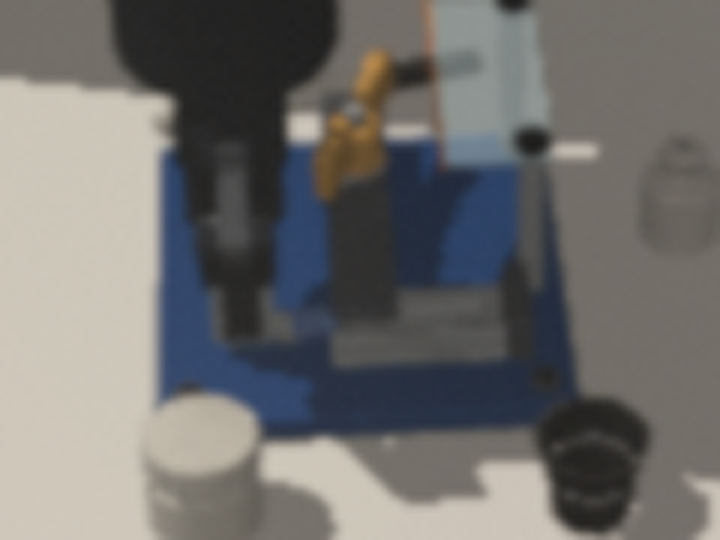

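The side view shows the finger face at about crop column 268 and the predicted home position of the pin's near end at 287. That leaves about 7 mm to go, and the pin is sliding.

Emit:
drive_tool --commands '[[0,[-0.0015,0,0],[0,0,0]],[0,[-0.0015,0,0],[0,0,0]]]'

```text
time: 7.32
tool_pos: [0.4827, -0.1582, 0.1915]
eef_rot: [-0.002, -0.038, 0.999, 0.0]
wrist_force: [-10.0, -1.2, 5.5]
grip_width: -0.0004
grip_force: 5.1
```

Emit:
drive_tool --commands '[[0,[-0.001,0,0],[0,0,0]]]'

```text
time: 7.45
tool_pos: [0.4835, -0.1581, 0.1915]
eef_rot: [-0.002, -0.038, 0.999, 0.0]
wrist_force: [-10.9, -1.7, 7.9]
grip_width: -0.0002
grip_force: 5.7
```

Emit:
drive_tool --commands '[[0,[-0.001,0,0],[0,0,0]]]'

```text
time: 7.58
tool_pos: [0.4843, -0.158, 0.1915]
eef_rot: [-0.002, -0.038, 0.999, 0.0]
wrist_force: [-12.8, -1.0, 7.7]
grip_width: -0.0002
grip_force: 6.0
```

Emit:
drive_tool --commands '[[0,[-0.001,0,0],[0,0,0]]]'

```text
time: 7.7
tool_pos: [0.485, -0.1579, 0.1914]
eef_rot: [-0.002, -0.038, 0.999, 0.0]
wrist_force: [-13.0, -1.1, 8.0]
grip_width: 0.0
grip_force: 6.3
```

Emit:
drive_tool --commands '[[0,[0.0005,0,-0.0007],[0,0,0]],[0,[0,0,0],[0,0,0]]]'

```text
time: 7.95
tool_pos: [0.4856, -0.1581, 0.1924]
eef_rot: [-0.001, -0.038, 0.999, 0.0]
wrist_force: [-7.5, -1.0, 5.7]
grip_width: -0.0001
grip_force: 3.7
```

Emit:
drive_tool --commands '[[0,[-0.001,0,-0.0003],[0,0,0]]]'

```text
time: 8.07
tool_pos: [0.4868, -0.158, 0.1927]
eef_rot: [-0.001, -0.038, 0.999, -0.0]
wrist_force: [-5.2, -0.1, 3.7]
grip_width: 0.0003
grip_force: 3.0
```

```bash
python3 - <<'E'
from h import *
p=viewer.read_camera("side"); cv2.imwrite("pics/s3.png",cv2.resize(p["img"][215:275,250:340],None,fx=8,fy=8,interpolation=2))
s=monitor.get_state(); print(s["tool_pos"],s["wrist_force"],s["moment"],s["joints"])
C=np.array([.5185,-.1147,0]);F=Rn.from_euler("z",.079).as_matrix()
for n,q in dict(stop=(50,-40,26),home_near=(-25,-40,26),rail=(-12,-47.5,24)).items(): print(n,(proj(p,C+F@np.array(q)/1000)-[250,215])*8)
E
```

```text
[ 0.48705591 -0.15808188  0.19284763] [-5.81953122 -0.05751914  5.69719322] [-0.03610934  1.18946169  0.0257036 ] [-3.13751129e-01  3.81924252e-01 -3.99226219e-01  7.90436091e-01
 -3.39144159e-04 -3.89770821e-01]
stop [582.45812517 284.82911059]
home_near [303.07729603 297.77518722]
rail [352.9189247  319.55586243]
```

View pics/s3.png

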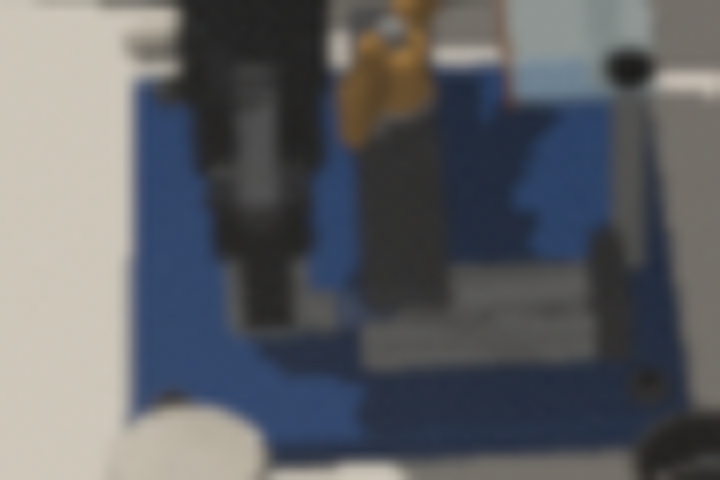

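The side view shows about 14.7 mm of pin outside the trough, and home is 13 mm, so it is nearly there. I'll push gently until the force jumps.

Emit:
drive_tool --commands '[[0,[-0.0008,0,-0.0003],[0,0,0]]]'

```text
time: 8.25
tool_pos: [0.4874, -0.158, 0.1929]
eef_rot: [-0.001, -0.038, 0.999, -0.0]
wrist_force: [-8.3, -0.5, 4.7]
grip_width: 0.0004
grip_force: 4.3
```

Emit:
drive_tool --commands '[[0,[-0.0008,0,-0.0002],[0,0,0]]]'

```text
time: 8.38
tool_pos: [0.4877, -0.1579, 0.1929]
eef_rot: [-0.002, -0.038, 0.999, -0.0]
wrist_force: [-9.6, -2.0, 4.3]
grip_width: -0.0004
grip_force: 5.4
```

Emit:
drive_tool --commands '[[0,[-0.0008,0,-0.0002],[0,0,0]]]'

```text
time: 8.5
tool_pos: [0.488, -0.1578, 0.1929]
eef_rot: [-0.002, -0.038, 0.999, -0.0]
wrist_force: [-12.7, -1.9, 5.2]
grip_width: 0.0
grip_force: 6.4
```

Emit:
drive_tool --commands '[[0,[0,0,-0.001],[0,0,0]],[0,[0,0,-0.0005],[0,0,0]]]'

```text
time: 8.75
tool_pos: [0.488, -0.1577, 0.194]
eef_rot: [-0.002, -0.038, 0.999, 0.0]
wrist_force: [-9.4, -1.1, -1.2]
grip_width: 0.0
grip_force: 4.8
```

Emit:
drive_tool --commands '[[0,[-0.0008,0,0],[0,0,0]]]'

```text
time: 8.88
tool_pos: [0.4883, -0.1575, 0.1938]
eef_rot: [-0.003, -0.038, 0.999, 0.0]
wrist_force: [-12.5, -2.5, -0.7]
grip_width: 0.0
grip_force: 6.3
```

Emit:
drive_tool --commands '[[0,[-0.0006,0,0.0],[0,0,0]]]'

```text
time: 9.0
tool_pos: [0.4886, -0.1575, 0.1936]
eef_rot: [-0.004, -0.038, 0.999, 0.0]
wrist_force: [-13.1, -1.5, -0.3]
grip_width: -0.0001
grip_force: 6.9
```

Emit:
drive_tool --commands '[[0,[0.002,0,0],[0,0,0]],[0,[0.012,0,0],[0,0,0]],[0,[0.02,0,-0.03],[0,0,0]],[0,[0,0.005,-0.05],[0,0,0]],[0,[0,0.005,-0.05],[0,0,0]],[0,[0,0,-0.02],[0,0,0]],[0,[0,0,0],[0,0,0]],[0,[0,0,0],[0,0,0]]]'

```text
time: 10.0
tool_pos: [0.4562, -0.1504, 0.3442]
eef_rot: [-0.0, -0.038, 0.999, 0.0]
wrist_force: [-0.2, -0.0, -0.1]
grip_width: 0.0001
grip_force: 0.0
```

```bash
python3 - <<'E'
from h import *
p=viewer.read_camera("wrist"); np.savez("p4.npz",**{k:p[k] for k in("camera_matrix","R","t")})
cv2.imwrite("pics/w4f.png",p["img"])
s=monitor.get_state(); print(s["tool_pos"],s["wrist_force"],s["moment"])
C=np.array([.5185,-.1147,0]);F=Rn.from_euler("z",.079).as_matrix()
o=proj(p,C+F@[0,0,.02]).round().astype(int); print(o)
x0,y0=o[0]-130,o[1]-105; print(x0,y0)
cv2.imwrite("pics/w4.png",cv2.resize(p["img"][y0:y0+195,x0:x0+260],None,fx=3,fy=3,interpolation=2))
for n,q in dict(stop=(50,-40,32),home_near=(-25,-40,26),bl=(-75,80,12),br=(-75,-80,12)).items(): print(n,(proj(p,C+F@np.array(q)/1000)-[x0,y0])*3)
E
```

```text
[ 0.45617421 -0.15036464  0.34382486] [-0.064817    0.50719219  0.27161109] [ 0.00730005 -0.04962293  0.04830157]
[353 294]
223 189
stop [254.04460081 488.43678647]
home_near [251.9853296 243.0228556]
bl [681.63829426  56.63432353]
br [108.2101925   57.46419482]
```

View pics/w4.png

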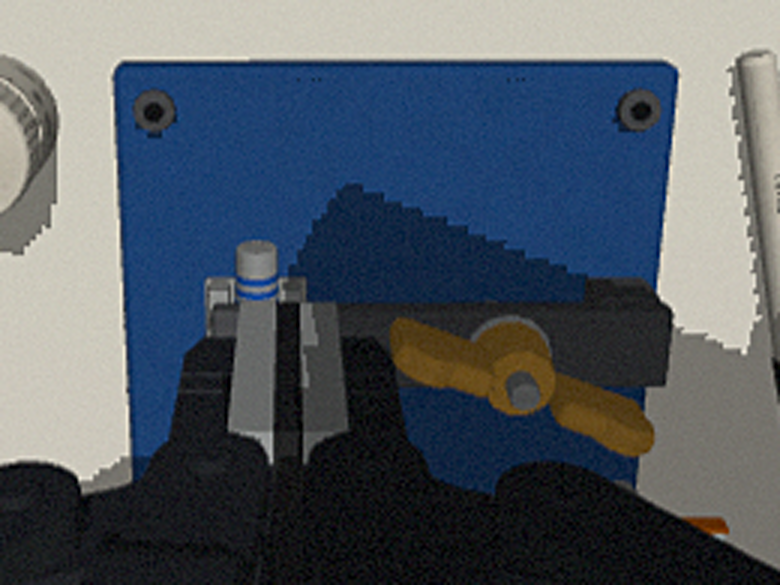

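```bash
python3 - <<'E'
from h import *
p=dict(np.load("p4.npz"))
F=Rn.from_euler("z",.079).as_matrix()
g=lambda u,v,z:F.T@at_z(p,223+u/3,189+v/3,z)*1000
e=g(257,241,.016); e2=g(257,241,.018); r0=g(225,279,.012); r1=g(225,284,.024); print("protrusion",r1[0]-e[0],r1[0]-e2[0],r0[0]-e[0])
pl=g(400,61,.012); print("pin end from plate edge", e[0]-pl[0],"want 50 ; rail",r1[0]-pl[0],r0[0]-pl[0],"want 63")
h=g(522,389,.063); print("stud from edge",h[0]-pl[0],"want 75","stud world",at_z(p,223+522/3,189+389/3,.063))
a,b=g(652,443,.067),g(392,330,.067); d=a-b; print(a-h,b-h,np.degrees(np.arctan2(d[0],d[1])))
# plate y edges
L,Rr=g(678,72,.012),g(115,72,.012); print(L[1]-Rr[1],(h-(L+Rr)/2)[1], (e-(L+Rr)/2)[1])
E
```

```text
protrusion 9.99098751039719 10.76916242970293 13.596810840973433
pin end from plate edge 52.16272447908949 want 50 ; rail 62.15371198948668 65.75953532006292 want 63
stud from edge 74.27570232221456 want 75 stud world [ 0.51656826 -0.08522606  0.063     ]
[13.19821852 33.06162374  4.        ] [-18.46809805 -33.93905      4.        ] 25.296675030535113
157.72722925900507 28.969124463024897 -39.44205462810666
```

The pin sticks out about 13 mm, it rests against the stop and the force jumped there, so I take it as home. The stud is at about (0.5165, -0.085) and the wings are at about 23°. I'll now turn the tool for the nut.

Emit:
drive_tool --commands '[[0,[0,0,0],[0,0,-0.1835]],[0,[0,0,0],[0,0,-0.1835]],[0,[0,0,0],[0,0,-0.1835]],[0,[0,0,0],[0,0,-0.1835]],[0,[0,0,0],[0,0,-0.1835]],[0,[0,0,0],[0,0,-0.1835]],[0,[0,0,0],[0,0,-0.1835]],[0,[0,0,0],[0,0,-0.1835]]]'

```text
time: 11.05
tool_pos: [0.4563, -0.1504, 0.3436]
eef_rot: [-0.0, -0.7, 0.714, 0.001]
wrist_force: [0.3, 0.2, -1.1]
grip_width: 0.0002
grip_force: 0.0
```

Emit:
drive_tool --commands '[[0,[0,0,0],[0,0,-0.1835]],[0,[0,0,0],[0,0,-0.1835]],[0,[0,0,0],[0,0,-0.1835]],[0,[0,0,0],[0,0,-0.1835]],[0,[0,0,0],[0,0,-0.1835]],[0,[0,0,0],[0,0,-0.1835]],[0,[0,0,0],[0,0,0]],[0,[0,0,0],[0,0,0]]]'

```text
time: 12.05
tool_pos: [0.4564, -0.1504, 0.3443]
eef_rot: [0.0, 0.969, -0.248, -0.001]
wrist_force: [-0.1, -0.3, 0.2]
grip_width: 0.0004
grip_force: 0.0
```

```bash
cat > go.py <<'E'
from h import *
import sys
S=np.array([.5165,-.0852,0])
def st():
    s=monitor.get_state();R=Rn.from_quat(np.roll(s["eef_rot"],-1)).as_matrix();return s,R
def rel(target):
    s,R=st();d=np.array(target)-s["tool_pos"];return (R.T@d).round(4)
def info():
    s,R=st(); d=s["tool_pos"]-S; x=np.degrees(np.arctan2(R[1,0],R[0,0]))
    Fw=s["wrist_force"]; tq=s["moment"][2]+d[0]*Fw[1]-d[1]*Fw[0]
    print("t",s["time"],"pos",s["tool_pos"].round(4),"xdir",x.round(1),"r",np.hypot(*d[:2]).round(4),"F",Fw.round(1),"M",s["moment"].round(3),"tq about stud",tq.round(3),"j",s["joints"].round(2))
E
python3 -c "
from go import *
info(); print(rel([.5279,-.1174,.30]))"
```

```text
t 12.05 pos [ 0.4564 -0.1504  0.3443] xdir -28.7 r 0.0887 F [-0.1 -0.3  0.2] M [-0.016 -0.029  0.024] tq about stud 0.037 j [-0.32  0.19 -0.23  1.15 -0.   -2.96]
[ 0.0469 -0.0633  0.0442]
```

Emit:
drive_tool --commands '[[0,[0.016,-0.021,0],[0,0,0]],[0,[0.016,-0.021,0.02],[0,0,0]],[0,[0.015,-0.021,0.024],[0,0,0]],[0,[0,0,0.02],[0,0,0]],[0,[0,0,0],[0,0,0]],[0,[0,0,0],[0,0,0]]]'

```text
time: 12.8
tool_pos: [0.5278, -0.1176, 0.2815]
eef_rot: [0.0, 0.969, -0.246, 0.0]
wrist_force: [1.0, -0.1, -0.1]
grip_width: 0.0002
grip_force: 0.0
```

```bash
python3 - <<'E'
from go import *
info(); print(rel([.5279,-.1174,.231]))
p=viewer.read_camera("wrist");t=viewer.read_camera("top")
cv2.imwrite("pics/w5.png",np.hstack([p["img"][100:400,120:520],cv2.resize(t["img"][220:340,240:400],None,fx=2.5,fy=2.5)]))
s,R=st();print(proj(p,s["tool_pos"]+R@[0,0,.173])-[120,100],(proj(p,[*S[:2],.063])-[120,100]))
E
```

```text
t 12.8 pos [ 0.5278 -0.1176  0.2815] xdir -28.5 r 0.0343 F [ 1.  -0.1 -0.1] M [0.026 0.027 0.007] tq about stud 0.038 j [-0.22  0.33 -0.21  1.03 -0.   -2.86]
[-0.     -0.0002  0.0505]
[200.06820048 210.29197297] [159.27456285 213.02979896]
```

View pics/w5.png

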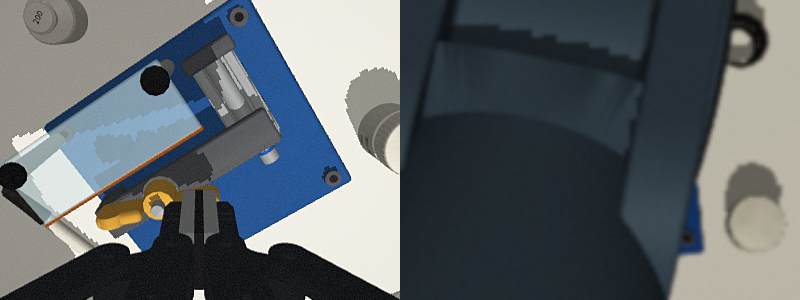

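The wrist view shows the finger between the guard's orange edge and the right wing at (215,192), clear of the guard. The pin's far end is at the stop.

Emit:
drive_tool --commands '[[0,[0,0,0.02],[0,0,0]],[0,[0,0,0.012],[0,0,0]],[0,[0,0,0.006],[0,0,0]],[0,[0,0,0.006],[0,0,0]],[0,[0,0,0.006],[0,0,0]],[0,[0,0,0],[0,0,0]]]'

```text
time: 13.65
tool_pos: [0.5277, -0.1174, 0.2306]
eef_rot: [0.0, 0.969, -0.246, -0.0]
wrist_force: [0.1, 0.2, 0.0]
grip_width: -0.0001
grip_force: 0.0
```

```bash
python3 -c "
from go import *
info()"
```

```text
t 13.65 pos [ 0.5277 -0.1174  0.2306] xdir -28.4 r 0.0341 F [0.1 0.2 0. ] M [-0.027  0.006  0.031] tq about stud 0.034 j [-0.22  0.38 -0.28  0.91 -0.   -2.86]
```

Emit:
drive_tool --commands '[[0,[-0.00243,0.0024,0],[0,0,0.1]],[0,[-0.00243,0.0024,0],[0,0,0.1]],[0,[-0.00243,0.0024,0],[0,0,0.1]],[0,[-0.00243,0.0024,0],[0,0,0.1]],[0,[-0.00243,0.0024,0],[0,0,0.1]],[0,[-0.00243,0.0024,0],[0,0,0.1]]]'

```text
time: 14.4
tool_pos: [0.5079, -0.1182, 0.2313]
eef_rot: [-0.0, 0.853, -0.523, 0.001]
wrist_force: [1.7, -0.3, -0.5]
grip_width: -0.0001
grip_force: 0.6
```

```bash
cat >> go.py <<'E'
    d_t=R.T@d; print("d_tool",d_t[:2].round(4),"arc .1:",((Rn.from_rotvec([0,0,.1]).as_matrix()-np.eye(3))@d_t)[:2].round(5))
E
python3 -c "
from go import *
info()"
```

```text
t 14.4 pos [ 0.5079 -0.1182  0.2313] xdir -63.0 r 0.0341 F [ 1.7 -0.3 -0.5] M [-0.103 -0.25  -0.033] tq about stud 0.027 j [-0.23  0.35 -0.33  0.89 -0.   -2.27]
d_tool [0.0257 0.0224] arc .1: [-0.00237  0.00245]
```

Emit:
drive_tool --commands '[[0,[-0.0024,0.0024,0],[0,0,0.1]],[0,[-0.0024,0.0024,0],[0,0,0.1]],[0,[-0.0024,0.0024,0],[0,0,0.1]],[0,[-0.0024,0.0024,0],[0,0,0.1]],[0,[-0.0024,0.0024,0],[0,0,0.1]],[0,[-0.0024,0.0024,0],[0,0,0.1]],[0,[-0.0024,0.0024,0],[0,0,0.1]]]'

```text
time: 15.28
tool_pos: [0.4888, -0.1048, 0.2313]
eef_rot: [0.0, -0.622, 0.783, -0.001]
wrist_force: [1.3, -1.1, -0.3]
grip_width: -0.0
grip_force: 0.6
```

```bash
python3 - <<'E'
from go import *
info()
t=viewer.read_camera("side");p=viewer.read_camera("wrist")
cv2.imwrite("pics/w6.png",np.hstack([p["img"][100:400,120:520],cv2.resize(t["img"][180:270,250:370],(400,300))]))
E
```

```text
t 15.275 pos [ 0.4888 -0.1048  0.2313] xdir -103.1 r 0.0339 F [ 1.3 -1.1 -0.3] M [-0.262 -0.198  0.022] tq about stud 0.078 j [-0.21  0.32 -0.38  0.87 -0.   -1.55]
d_tool [0.0255 0.0222] arc .1: [-0.00235  0.00243]
```

View pics/w6.png

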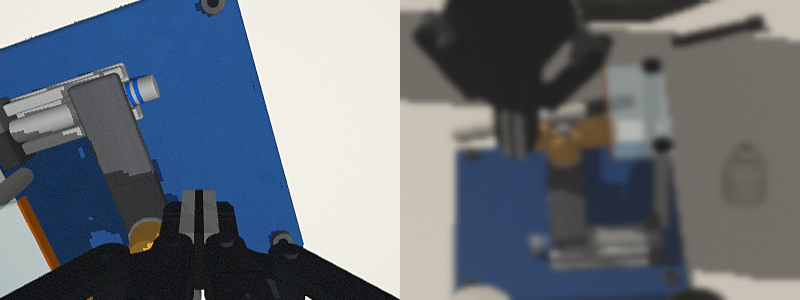

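The side view shows the wings lying along fixture x, so the nut has turned about 1.05 rad. The finger is off the guard and the torque is small (free run).

Emit:
drive_tool --commands '[[0,[-0.0024,0.0024,0],[0,0,0.1]],[0,[-0.0024,0.0024,0],[0,0,0.1]],[0,[-0.0024,0.0024,0],[0,0,0.1]],[0,[-0.0024,0.0024,0],[0,0,0.1]],[0,[-0.0024,0.0024,0],[0,0,0.1]],[0,[-0.0024,0.0024,0],[0,0,0.1]]]'

```text
time: 16.12
tool_pos: [0.4825, -0.0857, 0.2311]
eef_rot: [-0.0, -0.364, 0.932, -0.0]
wrist_force: [-0.3, -1.7, 0.4]
grip_width: -0.0001
grip_force: 0.6
```

```bash
python3 -c "
from go import *
info()"
```

```text
t 16.125 pos [ 0.4825 -0.0857  0.2311] xdir -137.3 r 0.034 F [-0.3 -1.7  0.4] M [-0.226  0.091  0.001] tq about stud 0.057 j [-0.18  0.31 -0.4   0.87 -0.   -0.92]
d_tool [0.0254 0.0226] arc .1: [-0.00239  0.00242]
```

Emit:
drive_tool --commands '[[0,[-0.0024,0.0024,0],[0,0,0.1]],[0,[-0.0024,0.0024,0],[0,0,0.1]]]'

```text
time: 16.38
tool_pos: [0.483, -0.0789, 0.2311]
eef_rot: [-0.0, -0.269, 0.963, -0.0]
wrist_force: [-1.4, -1.9, 0.7]
grip_width: -0.0003
grip_force: 0.7
```

```bash
python3 -c "
from go import *
info()"
```

```text
t 16.375 pos [ 0.483  -0.0789  0.2311] xdir -148.8 r 0.0341 F [-1.4 -1.9  0.7] M [-0.186  0.175 -0.034] tq about stud 0.037 j [-0.16  0.3  -0.4   0.87 -0.   -0.71]
d_tool [0.0255 0.0227] arc .1: [-0.00239  0.00243]
```

Emit:
drive_tool --commands '[[0,[-0.0024,0.0024,0],[0,0,0.1]]]'

```text
time: 16.5
tool_pos: [0.4837, -0.0756, 0.2311]
eef_rot: [-0.0, -0.22, 0.975, -0.0]
wrist_force: [-1.2, -0.6, 0.5]
grip_width: 0.0003
grip_force: 0.7
```

Emit:
drive_tool --commands '[[0,[-0.0024,0.0024,0],[0,0,0.1]]]'

```text
time: 16.62
tool_pos: [0.4849, -0.0723, 0.2311]
eef_rot: [-0.0, -0.171, 0.985, -0.0]
wrist_force: [-1.0, -0.0, -0.4]
grip_width: 0.0003
grip_force: 0.7
```

```bash
python3 -c "
from go import *
info()"
```

```text
t 16.625 pos [ 0.4849 -0.0723  0.2311] xdir -160.3 r 0.0342 F [-1.  -0.  -0.4] M [-0.077  0.305 -0.006] tq about stud 0.008 j [-0.15  0.31 -0.4   0.87 -0.   -0.49]
d_tool [0.0255 0.0228] arc .1: [-0.0024   0.00244]
```

Emit:
drive_tool --commands '[[0,[-0.0024,0.0024,0],[0,0,0.1]]]'

```text
time: 16.75
tool_pos: [0.4862, -0.0692, 0.231]
eef_rot: [-0.0, -0.122, 0.993, -0.0]
wrist_force: [-1.6, -1.2, 1.3]
grip_width: 0.0002
grip_force: 0.7
```

Emit:
drive_tool --commands '[[0,[-0.0024,0.0024,0],[0,0,0.1]]]'

```text
time: 16.88
tool_pos: [0.488, -0.0663, 0.231]
eef_rot: [-0.0, -0.072, 0.997, 0.0]
wrist_force: [-1.2, -0.9, 0.8]
grip_width: -0.0001
grip_force: 0.7
```

Emit:
drive_tool --commands '[[0,[-0.0024,0.0024,0],[0,0,0.1]]]'

```text
time: 17.0
tool_pos: [0.4897, -0.0636, 0.2309]
eef_rot: [-0.001, -0.022, 1.0, -0.0]
wrist_force: [-6.2, -2.5, 2.0]
grip_width: -0.0
grip_force: 3.4
```

```bash
python3 -c "
from go import *
info()"
```

```text
t 17.0 pos [ 0.4897 -0.0636  0.2309] xdir -177.5 r 0.0344 F [-6.2 -2.5  2. ] M [-0.469  1.313  0.017] tq about stud 0.218 j [-0.13  0.31 -0.39  0.87 -0.   -0.17]
d_tool [0.0262 0.0227] arc .1: [-0.0024  0.0025]
```

Emit:
drive_tool --commands '[[0,[-0.0012,0.0012,0],[0,0,0.05]]]'

```text
time: 17.12
tool_pos: [0.4903, -0.0625, 0.2307]
eef_rot: [-0.002, 0.002, 1.0, -0.0]
wrist_force: [-6.4, -3.5, 3.2]
grip_width: 0.0001
grip_force: 3.3
```

Emit:
drive_tool --commands '[[0,[-0.0012,0.0012,0],[0,0,0.05]]]'

```text
time: 17.25
tool_pos: [0.4913, -0.0613, 0.2307]
eef_rot: [-0.002, 0.027, 1.0, -0.0]
wrist_force: [-7.1, -2.4, 3.9]
grip_width: -0.0002
grip_force: 3.4
```

```bash
python3 -c "
from go import *
info()"
```

```text
t 17.25 pos [ 0.4913 -0.0613  0.2307] xdir 176.9 r 0.0347 F [-7.1 -2.4  3.9] M [-0.365  1.296 -0.016] tq about stud 0.213 j [-0.12  0.31 -0.39  0.87 -0.   -0.07]
d_tool [0.0272 0.0223] arc .1: [-0.00236  0.00261]
```

Emit:
drive_tool --commands '[[0,[-0.0013,0.0012,0],[0,0,0.05]]]'

```text
time: 17.38
tool_pos: [0.4926, -0.0601, 0.2307]
eef_rot: [-0.002, 0.052, 0.999, -0.0]
wrist_force: [-7.2, -0.2, 3.9]
grip_width: 0.0001
grip_force: 3.5
```

Emit:
drive_tool --commands '[[0,[-0.0013,0.0012,0],[0,0,0.05]]]'

```text
time: 17.5
tool_pos: [0.4939, -0.059, 0.2307]
eef_rot: [-0.002, 0.077, 0.997, -0.0]
wrist_force: [-7.8, -0.2, 4.9]
grip_width: 0.0002
grip_force: 3.6
```

Emit:
drive_tool --commands '[[0,[-0.0013,0.0012,0],[0,0,0.05]]]'

```text
time: 17.62
tool_pos: [0.4953, -0.0579, 0.2307]
eef_rot: [-0.002, 0.102, 0.995, -0.0]
wrist_force: [-7.5, 0.9, 3.9]
grip_width: -0.0
grip_force: 3.8
```

```bash
python3 -c "
from go import *
info()"
```

```text
t 17.625 pos [ 0.4953 -0.0579  0.2307] xdir 168.3 r 0.0346 F [-7.5  0.9  3.9] M [0.137 1.556 0.079] tq about stud 0.266 j [-0.12  0.32 -0.38  0.88 -0.    0.09]
d_tool [0.0273 0.0223] arc .1: [-0.00236  0.00261]
```

Emit:
drive_tool --commands '[[0,[-0.0012,0.0013,0],[0,0,0.05]]]'

```text
time: 17.75
tool_pos: [0.4966, -0.0568, 0.2306]
eef_rot: [-0.002, 0.127, 0.992, -0.0]
wrist_force: [-8.7, 1.1, 4.9]
grip_width: -0.0002
grip_force: 3.9
```

Emit:
drive_tool --commands '[[0,[-0.0012,0.0013,0],[0,0,0.05]]]'

```text
time: 17.88
tool_pos: [0.4981, -0.0558, 0.2306]
eef_rot: [-0.002, 0.151, 0.988, -0.0]
wrist_force: [-8.7, 0.8, 4.8]
grip_width: -0.0001
grip_force: 4.0
```

Emit:
drive_tool --commands '[[0,[-0.0012,0.0013,0],[0,0,0.05]]]'

```text
time: 18.0
tool_pos: [0.4996, -0.0549, 0.2306]
eef_rot: [-0.002, 0.176, 0.984, -0.0]
wrist_force: [-9.2, 2.4, 4.9]
grip_width: -0.0005
grip_force: 4.1
```

```bash
python3 -c "
from go import *
info()"
```

```text
t 18.0 pos [ 0.4996 -0.0549  0.2306] xdir 159.7 r 0.0347 F [-9.2  2.4  4.9] M [0.416 1.68  0.066] tq about stud 0.303 j [-0.11  0.33 -0.37  0.88  0.    0.24]
d_tool [0.0274 0.0224] arc .1: [-0.00237  0.00263]
```

```bash
cat > tq.py <<'E'
from go import *
T=[];Fm=[]
for i in range(8):
    viewer.read_camera("side"); s,R=st(); d=s["tool_pos"]-S;F=s["wrist_force"]
    T.append(s["moment"][2]+d[0]*F[1]-d[1]*F[0]);Fm.append([*F,s["moment"][2],s["grip_force"]])
print(np.mean(T),np.std(T),np.mean(Fm,0).round(3))
E
python3 tq.py
```

```text
0.24066607003396576 0.03159630056910387 [-7.626  1.896  4.748  0.041  3.795]
```

Emit:
drive_tool --commands '[[0,[-0.0012,0.0013,0],[0,0,0.05]]]'

```text
time: 18.52
tool_pos: [0.501, -0.0541, 0.2306]
eef_rot: [-0.002, 0.2, 0.98, 0.0]
wrist_force: [-9.4, 2.8, 4.8]
grip_width: -0.0002
grip_force: 4.3
```

```bash
python3 -c "
from go import *
info()"
```

```text
t 18.525 pos [ 0.501  -0.0541  0.2306] xdir 156.9 r 0.0348 F [-9.4  2.8  4.8] M [0.481 1.709 0.035] tq about stud 0.285 j [-0.11  0.33 -0.37  0.88  0.    0.3 ]
d_tool [0.0275 0.0224] arc .1: [-0.00237  0.00264]
```

Emit:
drive_tool --commands '[[0,[-0.0012,0.0013,0],[0,0,0.05]]]'

```text
time: 18.65
tool_pos: [0.5027, -0.0533, 0.2306]
eef_rot: [-0.002, 0.225, 0.974, 0.0]
wrist_force: [-8.7, 2.7, 5.7]
grip_width: 0.0003
grip_force: 4.4
```

```bash
python3 -c "
from go import *
info()"; python3 tq.py
```

```text
t 18.65 pos [ 0.5027 -0.0533  0.2306] xdir 154.0 r 0.0348 F [-8.7  2.7  5.7] M [0.655 1.789 0.019] tq about stud 0.26 j [-0.11  0.33 -0.36  0.88  0.    0.35]
d_tool [0.0275 0.0224] arc .1: [-0.00238  0.00264]
0.25083533442446615 0.02931093035608132 [-8.059  3.043  4.881  0.035  4.06 ]
```

Emit:
drive_tool --commands '[[0,[-0.0012,0.0013,0],[0,0,0.05]]]'

```text
time: 19.18
tool_pos: [0.5042, -0.0526, 0.2306]
eef_rot: [-0.002, 0.249, 0.969, 0.0]
wrist_force: [-8.1, 3.7, 5.8]
grip_width: 0.0002
grip_force: 4.5
```

```bash
python3 -c "
from go import *
info()"
```

```text
t 19.175 pos [ 0.5042 -0.0526  0.2306] xdir 151.2 r 0.0348 F [-8.1  3.7  5.8] M [0.696 1.774 0.05 ] tq about stud 0.269 j [-0.1   0.33 -0.36  0.88  0.    0.4 ]
d_tool [0.0276 0.0224] arc .1: [-0.00238  0.00264]
```

Emit:
drive_tool --commands '[[0,[-0.0012,0.0013,0],[0,0,0.05]]]'

```text
time: 19.3
tool_pos: [0.5059, -0.052, 0.2306]
eef_rot: [-0.003, 0.273, 0.962, 0.0]
wrist_force: [-9.6, 4.3, 5.6]
grip_width: 0.0001
grip_force: 4.7
```

```bash
python3 -c "
from go import *
info()"
```

```text
t 19.3 pos [ 0.5059 -0.052   0.2306] xdir 148.3 r 0.0349 F [-9.6  4.3  5.6] M [0.815 1.786 0.066] tq about stud 0.34 j [-0.1   0.34 -0.35  0.89  0.    0.45]
d_tool [0.0276 0.0225] arc .1: [-0.00238  0.00264]
```

Emit:
drive_tool --commands '[[0,[-0.0012,0.0013,0],[0,0,0.05]]]'

```text
time: 19.42
tool_pos: [0.5077, -0.0514, 0.2306]
eef_rot: [-0.003, 0.297, 0.955, 0.0]
wrist_force: [-8.5, 4.9, 4.8]
grip_width: -0.0001
grip_force: 4.8
```

```bash
python3 - <<'E'
from go import *
info()
p=viewer.read_camera("side");cv2.imwrite("pics/s7.png",cv2.resize(p["img"][190:280,250:370],None,fx=6,fy=6,interpolation=2))
E
```

```text
t 19.425 pos [ 0.5077 -0.0514  0.2306] xdir 145.4 r 0.0349 F [-8.5  4.9  4.8] M [0.846 1.731 0.056] tq about stud 0.302 j [-0.1   0.34 -0.35  0.89  0.    0.5 ]
d_tool [0.0276 0.0225] arc .1: [-0.00239  0.00264]
```

View pics/s7.png

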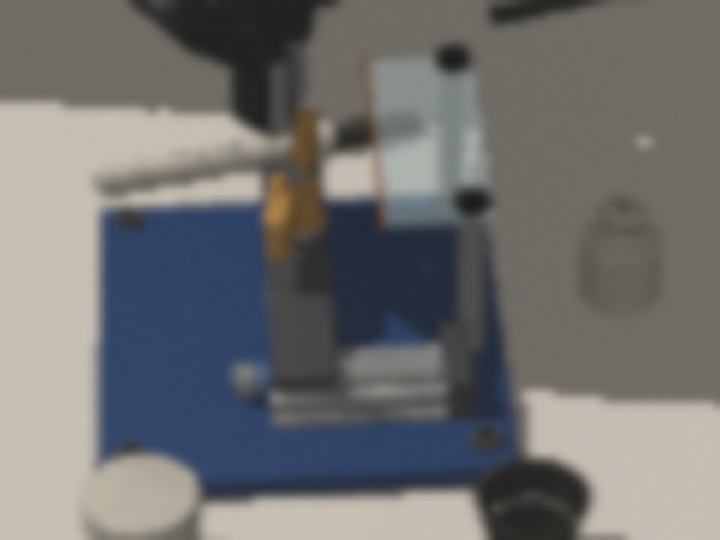

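The side view shows the pin home with about 13 mm sticking out, the wing swung round and the guard untouched. Every force reading, scaled to the 0.22 plateau, gives about 0.31–0.32 N m. The turned angle suggests up to about 0.39. Both are inside the 0.29–0.46 window, so I'll stop and retreat.

Emit:
drive_tool --commands '[[0,[0.003,-0.001,0],[0,0,-0.02]],[0,[0.008,0,0],[0,0,0]],[0,[0.01,0,0],[0,0,0]],[0,[0,0,-0.03],[0,0,0]],[0,[0,0,-0.05],[0,0,0]],[0,[0,0,-0.05],[0,0,0]],[0,[0,0,0],[0,0,0]],[0,[0,0,0],[0,0,0]]]'

```text
time: 20.48
tool_pos: [0.491, -0.0409, 0.3607]
eef_rot: [0.0, 0.288, 0.958, -0.0]
wrist_force: [-0.3, 0.1, -0.6]
grip_width: -0.0001
grip_force: 0.0
```

```bash
python3 - <<'E'
from go import *
info()
p=viewer.read_camera("side")
C=np.array([.5185,-.1147,0]);F=Rn.from_euler("z",.079).as_matrix()
for r in regions_of(p,"gauge_pin")[:3]: print(np.round(r["box"],1),r["confidence"])
print(proj(p,C+F@[-.025,-.04,.022]),proj(p,C+F@[.05,-.04,.022]))
for n in("jar","weight","loupe","marker"): print(n,[np.round(x["box"]).astype(int).tolist() for x in spot_in(p,n)[:2]])
E
```

```text
t 20.475 pos [ 0.491  -0.0409  0.3607] xdir 146.5 r 0.0511 F [-0.3  0.1 -0.6] M [0.019 0.015 0.006] tq about stud 0.016 j [-0.08  0.2  -0.18  1.19 -0.    0.5 ]
d_tool [0.0456 0.0228] arc .1: [-0.00251  0.00444]
[235.8 323.7  36.7  16.2] 0.61
[306.  253.2  34.2   9.2] 0.6
[400.4 243.6   9.1  29.3] 0.54
[287.9512807  253.63102551] [322.79388632 252.00967585]
jar []
weight [[352, 236, 11, 16], [276, 281, 20, 28]]
loupe [[340, 277, 18, 23], [322, 222, 22, 47]]
marker [[288, 216, 48, 9]]
```

```bash
python3 -c "
from cell import manip
print(manip.finish_job())"
```

```text
the job is handed in; nothing more can be done
None
```

I handed the job in with the pin home against the stop and the nut tightened to about 0.31 N m by the force readings (the turned angle suggests up to 0.39). The arm is clear of everything and I saw no contact with the guard. The hand-in gave no verdict. I viewed 11 pictures, one over the limit of 10.

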